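# Unload the staining trough onto the drain rack

## Task

The stained smears are ready to dry: take the lid off the steel staining trough and lay it down in its grey lid rest. Then lift every slide carrier out of the trough and set it square across both narrow rails of the sloping drain rack, lying flat on the slope. When all are out, close the trough again with its lid, fully home, and leave the other things on the bench where they are.

Things in the scene. Friction and masses are not known exactly. Their poses are not given: they have to be found in the camera images.
- trough: open steel trough, loose on the bench, 1.4 kg. Outside 108 (x) x 226 (y) x 46 mm high, walls and floor 3 mm; carriers stand on its floor in a row along y, about 44 mm apart, handle bars above the walls. An outward flange, 132 x 250 mm, top 38 mm up, runs round it. Origin: centre of underside
- lid: steel hood lid, open below, 122 (x) x 240 (y) x 45 mm, inside 116 x 234 mm, 0.28 to 0.46 kg. Handle bar along y, 100 mm long, 10 mm thick and high, middle 68 mm above the origin, 18 mm of room under it. Closed (as at the start), its skirt stands on the trough's flange: origin 38 mm above the trough's, centred, axes alike, 4 mm play. Origin: centre of the skirt's lower edge
- lid_rest: grey plastic lid rest, a shallow open tray lying loose on the bench, 0.45 kg, outside 148 (x) x 266 (y) mm, rim 18 mm high, walls and floor 4 mm. The lid lies in it right way up, handle upward, long sides along its long sides, lid origin then 4 mm above the bench. Origin: centre of underside
- rack: white pan of the drain rack, fixed to the bench, 150 (x) x 260 (y) x 12 mm; four steel legs carry the sloping rails (cradle) above it. Origin: centre of underside
- cradle: rails of the drain rack, y along them, x up the slope (20 deg, low side towards the robot), z square to it. Two rails 8 mm wide, 244 long, tops at z = 0, x = -28 and 28 mm. Stop bar 10 mm high at x = -46, end plates 6 mm high at y = +-122. A carrier sits with origin near x = 0, z = 0, its x along this x (either way); five fit, 46 mm apart; friction holds them. Origin: 75 mm above the bench
- carrier1: steel slide carrier, may be absent: frame 84 (x) x 32 (y) x 30 mm high with six glass slides on edge and a bail handle. Handle bar along x, 50 mm long, 10 mm thick (y), 12 mm high, its middle 66 mm above the underside. 0.11 to 0.22 kg. Origin: centre of underside. Starts in the trough, own x along the trough's x, upright
- carrier2: steel slide carrier, may be absent: frame 84 (x) x 32 (y) x 30 mm high with six glass slides on edge and a bail handle. Handle bar along x, 50 mm long, 10 mm thick (y), 12 mm high, its middle 66 mm above the underside. 0.11 to 0.22 kg. Origin: centre of underside. Starts in the trough, own x along the trough's x, upright
- carrier3: steel slide carrier, may be absent: frame 84 (x) x 32 (y) x 30 mm high with six glass slides on edge and a bail handle. Handle bar along x, 50 mm long, 10 mm thick (y), 12 mm high, its middle 66 mm above the underside. 0.11 to 0.22 kg. Origin: centre of underside. Starts in the trough, own x along the trough's x, upright
- carrier4: steel slide carrier, may be absent: frame 84 (x) x 32 (y) x 30 mm high with six glass slides on edge and a bail handle. Handle bar along x, 50 mm long, 10 mm thick (y), 12 mm high, its middle 66 mm above the underside. 0.11 to 0.22 kg. Origin: centre of underside. Starts in the trough, own x along the trough's x, upright
- carrier5: steel slide carrier, may be absent: frame 84 (x) x 32 (y) x 30 mm high with six glass slides on edge and a bail handle. Handle bar along x, 50 mm long, 10 mm thick (y), 12 mm high, its middle 66 mm above the underside. 0.11 to 0.22 kg. Origin: centre of underside. Starts in the trough, own x along the trough's x, upright
- amber_bottle: bystander: capped brown glass bottle, 52 mm across, 120 mm high; origin: centre of the underside. Leave alone
- specimen_cup: bystander: specimen cup with red cap, 56 mm across, 68 mm high; origin: centre of the underside. Leave alone
- petri_dish: bystander: open glass dish, 90 mm across, 16 mm high; origin: centre of the underside. Leave alone

How it is judged:
By the outcome, as a careful person would: the job done as asked, in the order asked, and still so for the second after the job is handed in, with the robot touching nothing.
Of carrier1, carrier2, carrier3, carrier4, carrier5 only 3 to 5 are there at a start; the rules pass over those that are not, and their reading is None.
At some moment in a run one of lid_rest may be knocked a few centimetres aside while the robot is not near it.
Once in a run the grip may slacken for a moment while it holds something.
It also fails if it takes over 210 s, if anything falls off the work surface, if the arm or the gripper's body presses on something with over 40 N, if the wrist force passes 120 N, or if a joint passes its speed limit or range.

## Robot

A 7-joint arm with a two-finger parallel gripper is mounted at the origin on the work surface. World frame = base frame: x ahead of the robot, y to its left, z up, the work surface at z = 0. Lengths are in m, angles in rad, forces in N, time in s.
With the tool pointing down it reaches from about 0.4 to 0.875 m from the base axis. Payload 6.5 kg.
Tool frame: the origin (TCP) lies at the very end of the fingers, on their centre line; the grasp point (between the pads) lies 19 mm behind it; z points along the fingers, y is the line along which they close (so a half turn about z gives the same grasp; the last joint's range is limited). The gripper opens to 85 mm and grips with 20 to 120 N. Pads are 22 mm wide; open, the fingers measure 114 mm over their backs; the gripper's body (76 mm by 85 mm) begins 54 mm behind the grasp point. The pads swing forward as they close: fully open they stand 13 mm farther back than shut.
Start: joints at [-1.365, 0.536, -0.004, 1.538, 0.003, 1.067, -0.071], TCP at [0.174, 0.626, 0.231] pointing down, gripper open.
Joint ranges: [-2.7, 2.7], [-0.37, 2.16], [-1.27, 1.26], [0.24, 2.4], [-1.31, 4.45], [0.19, 1.91], [-2.76, 2.76]. Speed limits (rad/s): [2.39, 2.39, 3.14, 3.14, 3.14, 3.14, 3.14].

## Interface

Orientations are given as a 3x3 rotation matrix whose columns are the frame's x, y, z axes.
In Python, from bench import bot gives the robot as it stands.
- The arm moves only by the tool carry_out, never from a script. Its argument "motion" is a list of rows, each a list of 5 numbers: the gripper's target within -1 to 1 (fully open at 1, half-way at 0, shut at -1), then the shift along the world's x, y, z scaled (see below), then the turn about the world's z scaled (see below). In form: [[gripper, x, y, z, twist], ...]. A call has 1 to 10 rows; each row shifts and turns the commanded pose from where the row before left it; what a row does not reach is not made up. The controller multiplies each number of a shift by 0.025 m and each number of a turn by 0.1 rad. A row lasts 1/12 s, in which the tool goes at most 41.7 mm and 7.16 degrees, less where a joint would pass 70% of its speed; a pose out of reach is approached as far as the arm can. A call with a number of a shift or a turn outside -1 to 1 is refused whole. A call with a gripper value outside its range is refused whole. The fingers move at their own pace and stop on an object; "newtons" is the grip in N (left out, the last holds). Time passes only in rows, so rows that do not move let the fingers close. It gives the time, the measured TCP pose, the force, the opening and the grip force at its end, in the units of the state.
- bot.observe(): the state, without advancing time (a new reading comes with each control period).
- bot.grab_frame(name): name is "side" or "top"; returns a dict with "frame" (480x640x3 uint8, blue, green, red), "depth" (480x640 float32, m along the optical axis (not along the pixel's ray), 0 where there is no reading), "camera_matrix" (3x3 intrinsics, pixels), "xyz" and "rotation" of the camera in the world. Camera axes: x right, y up, looking along -z (the intrinsics and any distortion apply to the point x, -y, -z); pixel columns grow to the right and rows downward; lengths in m; the calibration is good to about 2 mm. A picture is of the moment at which its call begins.
- bot.sign_off(): hands the job in; it is judged then, once.
Trained networks look in a picture, given as the dict that the camera call returned (one of the last four; its "shot" number tells which), for a name from the list of things; names that differ only in an ending like _2 or _b are one class to them, and where a whole thing is asked for, a point or a joint stands for the part that bears it (a point fixed in the world has none). Each returns a list of dicts, best first, with "p" (0 to 1); they miss things now and then, are a little off and sometimes report something else, mostly with a low value. They report only what shows in the picture. A call takes as long as a camera call.
- bot.boxes_of(picture, thing): "position" ([x, y, z] in m, in the coordinates of the camera as it stood for that picture, good to about 4 mm: the middle of the surface that is visible of it).
The state is a dict: "t": time; "q": joint angles; "qvel": joint speeds; "effort": joint torques, N m; "position": TCP position; "orientation": TCP orientation; "wrist_force": force on the tool from outside, world axes, zero at the start; "moment": the same for the moment, N m; "gripper_width": opening from 0.0 (shut) to 1.0 (fully open); "gripper_force": force on a finger pad.
Only numpy, scipy, OpenCV 4.12 (cv2) and the standard library are available. Lean on these libraries where they do the work, as an engineer would, in place of code of your own. Each camera call takes 0.05 s, during which the arm holds its last target. There are 200 camera calls.

## Working session

There is one attempt and no reset: what is moved stays moved. The work goes in short steps, Python scripts to look and compute and a tool call to move; the robot and the scene stay as the last step left them, time stands still between calls to the robot, and variables do not carry over. Pictures are saved under pics/ and viewed, at most 14 in all, crops included, and the job is handed in when it is done.

Besides the shell and the picture viewer there is one more tool, called after "Request:" as a command line: name --pt "numbers of a row" for each row, then --argument value for the rest. carry_out: Moves the arm, as the interface text tells. Its arguments: {"type":"object","properties":{"motion":{"type":"array","items":{"type":"array","items":{"type":"number"}}},"newtons":{"type":"number"}},"required":["motion"]}

```bash
mkdir -p pics; ls
cat > h.py <<'E'
import numpy as np, cv2
from bench import bot
def cloud(p):
    K=p["camera_matrix"];d=p["depth"];v,u=np.mgrid[0:480,0:640]
    c=np.stack([(u-K[0,2])/K[0,0]*d,-(v-K[1,2])/K[1,1]*d,-d],-1)
    w=c@np.array(p["rotation"]).T+np.array(p["xyz"]); w[d==0]=np.nan
    return w
def world(p,c): return np.array(p["rotation"])@np.array(c)+np.array(p["xyz"])
E
python3 - <<'E'
from h import *
np.set_printoptions(precision=3,suppress=True)
print({k:np.round(v,3) for k,v in bot.observe().items()})
for n in("top","side"):
    p=bot.grab_frame(n);cv2.imwrite(f"pics/{n}0.png",p["frame"]);print(n,p["xyz"],p["rotation"],p["camera_matrix"],[k for k in p])
    np.savez(f"{n}0.npz",w=cloud(p))
    for t in"trough lid lid_rest rack cradle carrier1 amber_bottle specimen_cup petri_dish".split():
        for r in bot.boxes_of(p,t)[:2]: print(n,t,round(r["p"],2),world(p,r["position"]))
E
```

```text
pics
{'t': np.float64(0.0), 'q': array([-1.365,  0.537, -0.004,  1.539,  0.003,  1.067, -0.071]), 'qvel': array([ 0.002, -0.001,  0.   ,  0.002, -0.001,  0.001,  0.001]), 'effort': array([ -0.   , -58.342,   1.048, -25.91 ,   0.012,   0.01 ,  -0.   ]), 'position': array([0.174, 0.626, 0.23 ]), 'orientation': array([[-0.963,  0.268, -0.   ],
       [ 0.268,  0.963, -0.002],
       [-0.   , -0.002, -1.   ]]), 'wrist_force': array([ 0.537,  0.116, -1.488]), 'moment': array([-0.044,  0.004,  0.023]), 'gripper_force': np.float64(0.0), 'gripper_width': np.float64(0.999)}
top [ 0.347 -0.017  1.459] [[ 0.008  0.982 -0.191]
 [-1.     0.005 -0.019]
 [-0.018  0.191  0.981]] [[586.199   0.    324.116]
 [  0.    586.199 235.281]
 [  0.      0.      1.   ]] ['frame', 'depth', 'camera_matrix', 'xyz', 'rotation', 'shot']
top trough 0.85 [ 0.488 -0.236  0.038]
top lid 0.93 [ 0.543 -0.299  0.086]
top lid_rest 0.95 [0.559 0.296 0.002]
top rack 0.58 [ 0.526 -0.011  0.005]
top rack 0.31 [ 0.767 -0.023  0.001]
top cradle 0.6 [ 0.506 -0.006  0.065]
top amber_bottle 0.73 [ 0.755 -0.188  0.079]
top specimen_cup 0.94 [0.761 0.223 0.065]
top petri_dish 0.77 [ 0.769 -0.02   0.005]
top petri_dish 0.21 [ 0.504 -0.004  0.067]
side [ 0.298 -0.862  0.846] [[ 0.943  0.207 -0.261]
 [-0.333  0.614 -0.716]
 [ 0.012  0.762  0.648]] [[455.569   0.    322.159]
 [  0.    455.569 234.801]
 [  0.      0.      1.   ]] ['frame', 'depth', 'camera_matrix', 'xyz', 'rotation', 'shot']
side trough 0.82 [ 0.515 -0.413  0.041]
side lid 0.44 [ 0.517 -0.003  0.007]
side lid_rest 0.59 [0.564 0.302 0.005]
side rack 0.74 [ 0.517 -0.005  0.009]
side cradle 0.8 [ 0.516 -0.03   0.071]
side carrier1 0.53 [ 0.542 -0.326  0.085]
side amber_bottle 0.69 [ 0.76  -0.206  0.071]
side specimen_cup 0.81 [0.767 0.21  0.043]
side specimen_cup 0.65 [ 0.761 -0.211  0.072]
side petri_dish 0.91 [ 0.774 -0.018  0.005]
```

View pics/top0.png

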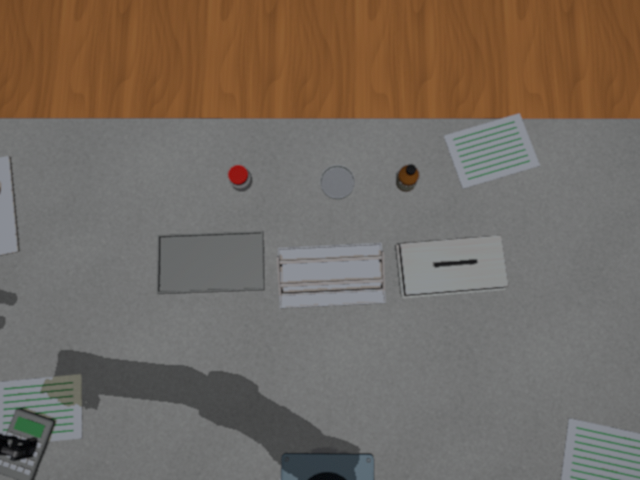

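```bash
cat >> h.py <<'E'
def rect(w,x,y,z):
    "min-area rect of the cloud points within a box: centre, sides, angle of long side (deg), mean z"
    m=(w[...,0]>x[0])&(w[...,0]<x[1])&(w[...,1]>y[0])&(w[...,1]<y[1])&(w[...,2]>z[0])&(w[...,2]<z[1])
    q=w[m]; r=cv2.minAreaRect((q[:,:2]*1000).astype(np.float32)); b=cv2.boxPoints(r)
    e=[b[1]-b[0],b[2]-b[1]]; e=max(e,key=np.linalg.norm); a=np.degrees(np.arctan2(e[1],e[0]))%180
    return len(q),np.round(r[0],1),np.round(r[1],1),round(float(a),1),np.round(np.median(q[:,2])*1000,1)
E
python3 - <<'E'
from h import *
for n in("top","side"):
    w=np.load(n+"0.npz")["w"]
    print(n)
    print("handle",rect(w,(.4,.7),(-.5,-.1),(.098,.125)))
    print("lidtop",rect(w,(.4,.66),(-.5,-.1),(.075,.092)))
    print("flange",rect(w,(.4,.66),(-.5,-.1),(.03,.045)))
    print("rest rim",rect(w,(.4,.7),(.1,.5),(.011,.025)))
    print("cradle",rect(w,(.4,.66),(-.16,.16),(.045,.12)))
    print("rack",rect(w,(.4,.66),(-.16,.16),(.006,.02)))
E
```

```text
top
handle (198, array([ 549.7, -235.7]), array([219.7,  21.5]), 87.3, np.float64(110.1))
lidtop (5100, array([ 543.5, -260.5]), array([122.6, 314.4]), 95.0, np.float64(82.6))
flange (358, array([ 499. , -264.1]), array([303.3, 118.3]), 67.4, np.float64(38.1))
rest rim (713, array([543.5, 265.9]), array([191.2, 328.8]), 90.2, np.float64(16.5))
cradle (1300, array([524.9,  -6.6]), array([ 92. , 253.2]), 93.1, np.float64(68.5))
rack (1187, array([ 5.302e+02, -3.000e-01]), array([257.9, 320.3]), 90.4, np.float64(7.8))
side
handle (235, array([ 547.5, -296.7]), array([ 11.4, 100.6]), 95.2, np.float64(111.0))
lidtop (5323, array([ 544.2, -261.5]), array([124.1, 312.2]), 95.2, np.float64(83.5))
flange (656, array([ 544.2, -275. ]), array([133.1, 295.1]), 95.8, np.float64(39.0))
rest rim (495, array([544.2, 268.6]), array([191.8, 333.8]), 90.1, np.float64(16.3))
cradle (1000, array([526.1,  -5.4]), array([ 92.8, 259. ]), 93.3, np.float64(69.7))
rack (625, array([531.5,   9.5]), array([258.1, 299.6]), 90.4, np.float64(9.1))
```

The top view shows the lid on the trough (about 452,265, handle dark at 455,263), the rack at (331,275) and the lid rest at (211,263). The bottle, dish and cup lie behind them (row ~175).

Run:
```python
from h import *
for n in("top","side"):
    w=np.load(n+"0.npz")["w"]
    print(n)
    print("handle",rect(w,(.5,.6),(-.4,-.2),(.098,.125)))
    print("lidtop",rect(w,(.4,.66),(-.5,-.15),(.075,.092)))
    print("flange",rect(w,(.4,.66),(-.5,-.15),(.03,.045)))
    print("rest rim",rect(w,(.45,.66),(.142,.46),(.012,.025)))
    print("rest inside",rect(w,(.45,.66),(.142,.46),(.0025,.025)))
    m=(abs(w[...,0]-.526)<.07)&(abs(w[...,1]+.006)<.10)&(w[...,2]>.045)&(w[...,2]<.1); q=w[m]
    # rails: cluster by z
    for lo,hi in((.045,.06),(.06,.0685),(.0685,.075),(.075,.084),(.084,.095)):
        s=q[(q[:,2]>lo)&(q[:,2]<hi)]
        if len(s)>10: print(lo,len(s),np.round(np.median(s,0),4),"slope",np.round(np.polyfit(s[:,1],s[:,0],1),4), s[:,0].min().round(3),s[:,0].max().round(3))
    for y in((-.15,-.11),(.1,.14)):
        m=(abs(w[...,0]-.526)<.06)&(w[...,1]>y[0])&(w[...,1]<y[1])&(w[...,2]>.045)&(w[...,2]<.1);print("end",w[m][:,1].min(),w[m][:,1].max())
    print("rack",rect(w,(.4,.66),(-.155,.138),(.0085,.016)))
```

```text
top
handle (197, array([ 546.4, -296.5]), array([10.5, 98.5]), 95.1, np.float64(110.2))
lidtop (5013, array([ 546.7, -297. ]), array([122.6, 241.1]), 95.0, np.float64(82.6))
flange (357, array([ 546.3, -296.2]), array([130.8, 249.3]), 95.2, np.float64(38.1))
rest rim (618, array([559.9, 295.7]), array([149.4, 267.7]), 92.4, np.float64(17.0))
rest inside (4837, array([555.1, 300.9]), array([210. , 317.7]), 90.0, np.float64(5.3))
0.045 90 [0.4887 0.0037 0.0574] slope [-0.061   0.4913] 0.477 0.514
0.06 408 [ 0.5004 -0.0119  0.0647] slope [-0.0528  0.4966] 0.476 0.513
0.0685 101 [0.4832 0.0046 0.0701] slope [-0.0159  0.4868] 0.475 0.555
0.075 172 [ 0.5561 -0.0021  0.0819] slope [-0.0628  0.5558] 0.48 0.567
0.084 145 [ 0.5569 -0.014   0.0861] slope [-0.0485  0.5562] 0.55 0.563
end -0.13346065827986703 -0.11038748577606261
end 0.1001854485872897 0.12160890774122105
rack (423, array([529.6,  -8.7]), array([246.7, 265.9]), 92.4, np.float64(10.6))
side
handle (235, array([ 547.5, -296.7]), array([ 11.4, 100.6]), 95.2, np.float64(111.0))
lidtop (5203, array([ 547.4, -295.7]), array([124.1, 243.4]), 95.2, np.float64(83.5))
flange (626, array([ 546.4, -296.6]), array([133.1, 251.7]), 95.8, np.float64(39.0))
rest rim (389, array([560.8, 296.3]), array([149.6, 274.6]), 92.3, np.float64(17.2))
rest inside (2499, array([555.1, 300.8]), array([317.5, 209.7]), 90.0, np.float64(5.6))
0.045 12 [ 0.4914 -0.0613  0.057 ] slope [0.065  0.4962] 0.49 0.506
0.06 189 [ 0.5026 -0.0133  0.0662] slope [-0.0616  0.4988] 0.476 0.514
0.0685 83 [ 0.4842 -0.0161  0.0695] slope [-0.0532  0.4882] 0.475 0.51
0.075 41 [ 0.557  -0.0135  0.0833] slope [-0.0528  0.5554] 0.549 0.563
0.084 132 [ 0.557  -0.0143  0.0859] slope [-0.0564  0.5565] 0.548 0.565
end -0.13586639006822288 -0.1100660199361484
end 0.10004342435758562 0.12563680618146456
rack (309, array([530. ,  -4.2]), array([151.9, 265.7]), 93.1, np.float64(12.2))
```

View pics/side0.png

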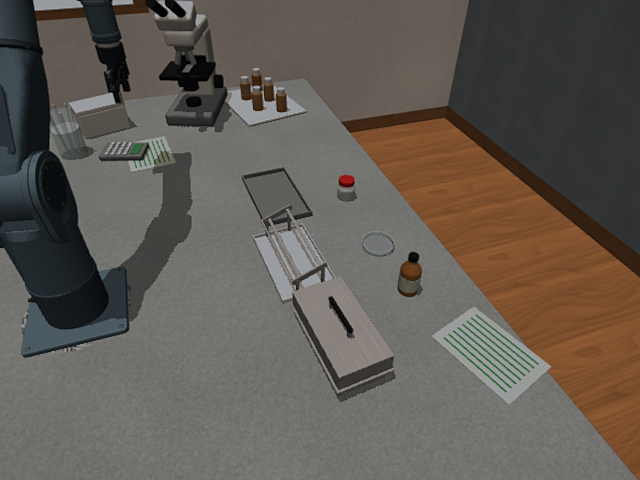

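The side view agrees: lid closed (handle ~340,315), rack rails at about (292,250), rest empty at (276,195). I'm moving over the lid handle.

Request:
carry_out --pt "1 1 -1 0 -0.6" --pt "1 1 -1 0 -0.6" --pt "1 1 -1 0 -0.6" --pt "1 1 -1 0 -0.6" --pt "1 1 -1 0 -0.6" --pt "1 1 -1 0 -0.6" --pt "1 1 -1 0 -0.6" --pt "1 1 -1 0 -0.6" --pt "1 1 -1 0 -0.6" --pt "1 1 -1 0 -0.6"

```text
t: 1.83
position: [0.4256, 0.3749, 0.2316]
orientation: [[-0.641, 0.767, 0.0], [0.767, 0.641, 0.0], [0.0, 0.001, -1.0]]
wrist_force: [-0.0, 1.0, -0.2]
gripper_width: 0.998
gripper_force: 0.0
```

Request:
carry_out --pt "1 0.5 -1 0 -0.6" --pt "1 0.5 -1 0 -0.6" --pt "1 0.5 -1 0 -0.6" --pt "1 0.5 -1 0 -0.6" --pt "1 0.5 -1 0 -0.6" --pt "1 0.5 -1 0 -0.6" --pt "1 0.5 -1 0 -0.6" --pt "1 0.5 -1 0 -0.6" --pt "1 0.5 -1 0 -0.6" --pt "1 0.4 -1 0 -0.6"

```text
t: 2.67
position: [0.5478, 0.1249, 0.2315]
orientation: [[-0.096, 0.995, 0.001], [0.995, 0.096, 0.0], [0.0, 0.001, -1.0]]
wrist_force: [0.1, 0.4, -0.4]
gripper_width: 1.0
gripper_force: 0.0
```

Request:
carry_out --pt "1 0 -1 0 0" --pt "1 0 -1 0 0" --pt "1 0 -1 0 0" --pt "1 0 -1 0 0" --pt "1 0 -1 0 0" --pt "1 0 -1 0 0" --pt "1 0 -1 0 0" --pt "1 0 -1 0 0" --pt "1 0 -1 0 0" --pt "1 0 -1 0 0"

```text
t: 3.5
position: [0.547, -0.125, 0.2315]
orientation: [[-0.099, 0.995, 0.0], [0.995, 0.099, 0.0], [0.0, 0.0, -1.0]]
wrist_force: [0.7, -0.5, 0.4]
gripper_width: 1.001
gripper_force: 0.0
```

Request:
carry_out --pt "0 0 -1 0 0" --pt "0 0 -1 0 0" --pt "0 0 -1 0 0" --pt "0 0 -1 0 0" --pt "0 0 -1 0 0" --pt "0 0 -1 0 0" --pt "0 0 -0.9 0 -0.1" --pt "0 0 0 0 0" --pt "0 0 0 0 0"

```text
t: 4.25
position: [0.5465, -0.2978, 0.2313]
orientation: [[-0.086, 0.996, -0.0], [0.996, 0.086, -0.001], [-0.001, -0.0, -1.0]]
wrist_force: [0.3, 0.6, 0.0]
gripper_width: 0.498
gripper_force: 0.0
```

Request:
carry_out --pt "0 0 0 -1 0" --pt "0 0 0 -1 0" --pt "0 0 0 -1 0" --pt "0 0 0 -1 0" --pt "0 0 0 -1 0" --pt "0 0 0 -0.65 0" --pt "-1 0 0 0 0" --pt "-1 0 0 0 0" --pt "-1 0 0 0 0" --pt "-1 0 0 0 0" --newtons 90

```text
t: 5.08
position: [0.5479, -0.2962, 0.0913]
orientation: [[-0.09, 0.996, 0.002], [0.996, 0.09, -0.0], [-0.001, 0.002, -1.0]]
wrist_force: [2.0, 0.2, -2.9]
gripper_width: 0.095
gripper_force: 87.9
```

Request:
carry_out --pt "-1 0 0 0 0" --pt "-1 0 0 0 0" --pt "-1 0 0 0.4 0" --pt "-1 0 0 0.4 0" --pt "-1 0 0 0.4 0" --pt "-1 0 0 0.4 0" --pt "-1 0 0 0 0"

```text
t: 5.67
position: [0.5483, -0.2975, 0.133]
orientation: [[-0.089, 0.996, 0.004], [0.996, 0.089, -0.002], [-0.002, 0.004, -1.0]]
wrist_force: [1.2, -0.6, -3.7]
gripper_width: 0.095
gripper_force: 88.3
```

Request:
carry_out --pt "-1 0 0 1 0" --pt "-1 0 0 1 0" --pt "-1 0 0 1 0" --pt "-1 0 0.5 0 0" --pt "-1 0 1 0 0" --pt "-1 0 1 0 0" --pt "-1 0 1 0 0" --pt "-1 0 1 0 0" --pt "-1 0 1 0 0" --pt "-1 0 1 0 0"

```text
t: 6.5
position: [0.5461, -0.1318, 0.2041]
orientation: [[-0.089, 0.996, -0.001], [0.996, 0.089, 0.001], [0.001, -0.001, -1.0]]
wrist_force: [-0.1, -0.3, -4.2]
gripper_width: 0.089
gripper_force: 88.5
```

Request:
carry_out --pt "-1 0 1 0 0" --pt "-1 0 1 0 0" --pt "-1 0 1 0 0" --pt "-1 0 1 0 0" --pt "-1 0 0.5 0 0" --pt "-1 0 0.25 0 0" --pt "-1 0 0 0 0"

```text
t: 7.08
position: [0.5467, -0.0138, 0.2046]
orientation: [[-0.091, 0.996, -0.001], [0.996, 0.091, 0.0], [0.0, -0.001, -1.0]]
wrist_force: [-0.3, -0.7, -4.9]
gripper_width: 0.092
gripper_force: 88.5
```

Run:
```python
from h import *
o=bot.observe();print(o["position"],o["gripper_width"],o["gripper_force"])
for n in("top","side"):
    p=bot.grab_frame(n);w=cloud(p);cv2.imwrite(f"pics/{n}1.png",p["frame"]);np.savez(f"{n}1.npz",w=w)
    print(n,"rest rim",rect(w,(.45,.66),(.155,.46),(.012,.025)))
    print("held handle",rect(w,(.5,.6),(-.07,.05),(.215,.24)),"lidtop",rect(w,(.44,.66),(-.19,.165),(.18,.215)))
    for t in("carrier1","lid","lid_rest","trough"):
        for r in bot.boxes_of(p,t): print(t,round(r["p"],2),world(p,r["position"]))
```

```text
[ 0.54668077 -0.01380716  0.20456525] 0.0922405941094178 88.50281953811646
top rest rim (633, array([559.6, 295.6]), array([149.5, 267.6]), 92.3, np.float64(17.0))
held handle (4, array([548.5, -63.3]), array([0.1, 6.4]), 179.9, np.float64(223.7)) lidtop (2677, array([545.4, -15.1]), array([123.2, 240.3]), 95.2, np.float64(196.1))
carrier1 0.97 [ 0.55444574 -0.3770641   0.02789558]
carrier1 0.95 [ 0.53384602 -0.20557442  0.02634638]
carrier1 0.6 [ 0.53983724 -0.29377382  0.02811886]
lid 0.86 [ 0.54566859 -0.08421514  0.1959077 ]
lid_rest 0.96 [ 0.56011042  0.2953324  -0.00065349]
trough 0.72 [ 0.55170976 -0.30555424  0.02133324]
trough 0.16 [ 0.53018326 -0.20782496  0.02742308]
side rest rim (167, array([559.1, 297.1]), array([146.2, 272.3]), 92.5, np.float64(17.9))
held handle (199, array([546.9, -37.7]), array([34.9, 62.5]), 93.6, np.float64(225.8)) lidtop (2969, array([546.7, -18.5]), array([124.4, 244.8]), 94.8, np.float64(197.4))
carrier1 0.96 [ 0.54281938 -0.21488448  0.02940629]
carrier1 0.91 [ 0.55585206 -0.38515178  0.03520344]
carrier1 0.87 [ 0.54086984 -0.29816968  0.02799737]
carrier1 0.2 [0.51370435 0.37763854 0.0056741 ]
lid 0.7 [ 0.53413682 -0.07153284  0.19756865]
lid_rest 0.55 [0.51205012 0.37718494 0.00635804]
trough 0.84 [ 0.55284354 -0.32445058  0.0405367 ]
```

View pics/side1.png

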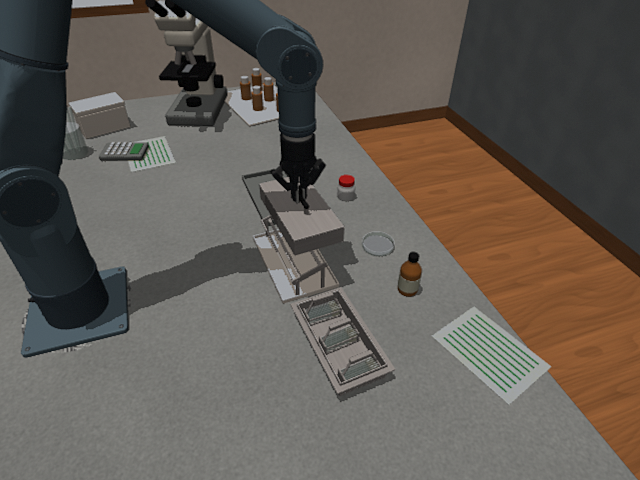

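The lid is held level over the rack, and three carriers stand in the trough at (325,307), (340,335) and (360,368). The rest has not moved.

Request:
carry_out --pt "-1 0 0.45 0 0" --pt "-1 0.05 1 0 0" --pt "-1 0.1 1 0 -0.1" --pt "-1 0.1 1 0 -0.1" --pt "-1 0.1 1 0 -0.1" --pt "-1 0.1 1 0 -0.1" --pt "-1 0.1 1 0 -0.1" --pt "-1 0 1 0 0" --pt "-1 0 1 0 0" --pt "-1 0 1 0 0"

```text
t: 8.42
position: [0.5602, 0.2236, 0.2049]
orientation: [[-0.04, 0.999, -0.0], [0.999, 0.04, 0.0], [0.0, -0.0, -1.0]]
wrist_force: [0.8, 0.6, -4.5]
gripper_width: 0.092
gripper_force: 88.5
```

Request:
carry_out --pt "-1 0 1 0 0" --pt "-1 0 1 0 0" --pt "-1 0 0.7 0 0" --pt "-1 0 0.3 0 0" --pt "-1 0 0 -0.5 0" --pt "-1 0 0 -1 0" --pt "-1 0 0 -1 0" --pt "-1 0 0 0 0"

```text
t: 9.08
position: [0.5574, 0.2921, 0.1369]
orientation: [[-0.037, 0.999, -0.008], [0.999, 0.037, -0.006], [-0.006, -0.008, -1.0]]
wrist_force: [-2.1, -0.2, -4.2]
gripper_width: 0.092
gripper_force: 88.5
```

Run:
```python
from h import *
o=bot.observe();print(o["position"],o["gripper_width"],o["gripper_force"],o["wrist_force"])
for n in("top","side"):
    p=bot.grab_frame(n);w=cloud(p);cv2.imwrite(f"pics/{n}2.png",p["frame"])
    print(n,"rest rim",rect(w,(.45,.66),(.135,.46),(.010,.025)))
    print("lidtop",rect(w,(.44,.68),(.13,.46),(.12,.15)))
```

```text
[0.5574202  0.29213618 0.13694781] 0.09184830132824631 88.50836992263794 [-2.09338343 -0.22350098 -4.1709956 ]
top rest rim (284, array([518.4, 220. ]), array([127.8, 239.9]), 132.3, np.float64(17.2))
lidtop (2765, array([557. , 250.7]), array([122.9, 161.9]), 92.3, np.float64(128.6))
side rest rim (284, array([560.7, 296.7]), array([149.9, 271.8]), 92.7, np.float64(17.2))
lidtop (1652, array([557.1, 291.4]), array([122.5, 246.5]), 92.3, np.float64(132.3))
```

Request:
carry_out --pt "-1 0 0 -0.5 0" --pt "-1 0 0 -0.5 0" --pt "-1 0 0 -0.5 0" --pt "-1 0 0 -0.5 0" --pt "-1 0 0 0 0" --pt "-1 0 0 0 0"

```text
t: 9.68
position: [0.56, 0.2958, 0.0914]
orientation: [[-0.039, 0.999, -0.002], [0.999, 0.039, -0.001], [-0.001, -0.002, -1.0]]
wrist_force: [0.2, 0.4, -4.4]
gripper_width: 0.093
gripper_force: 88.6
```

Request:
carry_out --pt "-1 0 0 -0.4 0" --pt "-1 0 0 -0.4 0" --pt "-1 0 0 -0.3 0" --pt "-1 0 0 -0.2 0" --pt "-1 0 0 -0.1 0" --pt "-1 0 0 0 0" --pt "-1 0 0 0 0"

```text
t: 10.27
position: [0.561, 0.2962, 0.0575]
orientation: [[-0.039, 0.999, 0.0], [0.999, 0.039, 0.0], [0.0, 0.0, -1.0]]
wrist_force: [-0.2, 0.6, -3.2]
gripper_width: 0.093
gripper_force: 88.6
```

Request:
carry_out --pt "-0.5 0 0 0 0" --pt "-0.2 0 0 0 0" --pt "0 0 0 0 0" --pt "0 0 0 0 0" --pt "0 0 0 0.5 0" --pt "0 0 0 1 0" --pt "0 0 0 1 0" --pt "0 0 0 1 0" --pt "0 0 0 1 0" --pt "0 0 0 1 0"

```text
t: 11.1
position: [0.5609, 0.296, 0.1975]
orientation: [[-0.039, 0.999, 0.001], [0.999, 0.039, 0.001], [0.001, 0.001, -1.0]]
wrist_force: [0.8, 0.0, 0.2]
gripper_width: 0.505
gripper_force: 0.0
```

Run:
```python
from h import *
o=bot.observe();print(o["position"],o["gripper_width"])
for n in("top","side"):
    p=bot.grab_frame(n);w=cloud(p);cv2.imwrite(f"pics/{n}3.png",p["frame"]);np.savez(f"{n}3.npz",w=w)
    print(n,"lidtop",rect(w,(.44,.68),(.13,.46),(.04,.06)),"rim",rect(w,(.44,.66),(.142,.46),(.012,.025)))
    print("flange",rect(w,(.4,.66),(-.5,-.15),(.03,.045)),"wall",rect(w,(.4,.66),(-.5,-.15),(.0405,.05)))
    for y in(-.385,-.297,-.208): print("bar",rect(w,(.5,.6),(y-.025,y+.025),(.06,.085)))
    print("cradle ends",rect(w,(.4,.66),(-.15,.138),(.055,.12)))
f=bot.grab_frame("side")["frame"][270:410,260:420];cv2.imwrite("pics/c3.png",cv2.resize(f,None,fx=4,fy=4))
```

```text
[0.56090128 0.29604971 0.19751088] 0.5045645956914403
top lidtop (3156, array([559.9, 269.4]), array([123.6, 190.4]), 92.2, np.float64(48.4)) rim (462, array([561.5, 264.4]), array([149.4, 204.5]), 92.5, np.float64(17.5))
flange (1993, array([ 547.4, -297.5]), array([133.2, 251.2]), 95.2, np.float64(37.2)) wall (594, array([ 546.4, -296.6]), array([131.3, 249. ]), 95.3, np.float64(43.7))
bar (111, array([ 557.4, -384.5]), array([55.4, 11.5]), 6.6, np.float64(73.7))
bar (106, array([ 546. , -293.8]), array([58.3, 11.6]), 7.3, np.float64(73.3))
bar (103, array([ 538.2, -210.9]), array([52.4, 11.3]), 3.5, np.float64(74.7))
cradle ends (1261, array([524.7,  -6.5]), array([ 91.9, 253.4]), 92.9, np.float64(68.9))
side lidtop (1750, array([560. , 296.2]), array([123.7, 247.7]), 92.5, np.float64(50.0)) rim (352, array([560.5, 297.9]), array([149.1, 276.3]), 92.6, np.float64(17.6))
flange (2698, array([ 548.4, -295.3]), array([134.2, 252.1]), 95.2, np.float64(37.7)) wall (724, array([ 546.8, -297.2]), array([130.3, 248.3]), 95.2, np.float64(44.5))
bar (169, array([ 556.7, -384.2]), array([54.3, 12.6]), 7.5, np.float64(74.0))
bar (150, array([ 548.4, -293.6]), array([57.1, 13.4]), 11.6, np.float64(73.6))
bar (139, array([ 537.5, -210.4]), array([52.6, 12.1]), 4.3, np.float64(73.5))
cradle ends (952, array([526. ,  -5.5]), array([ 92.8, 259. ]), 93.2, np.float64(70.4))
```

View pics/c3.png

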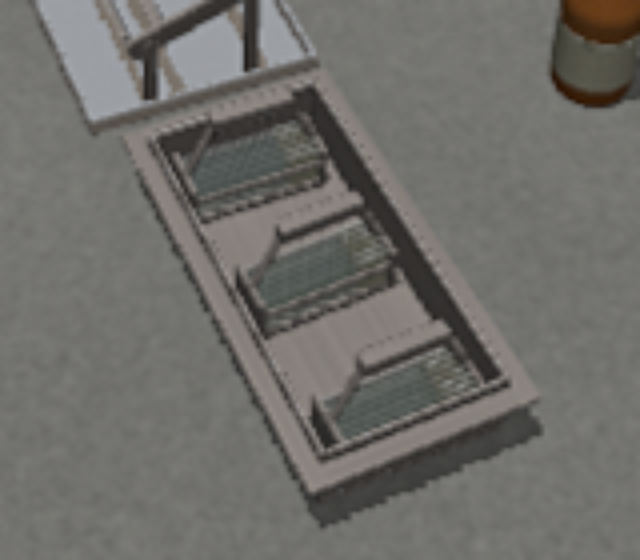

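View pics/top3.png

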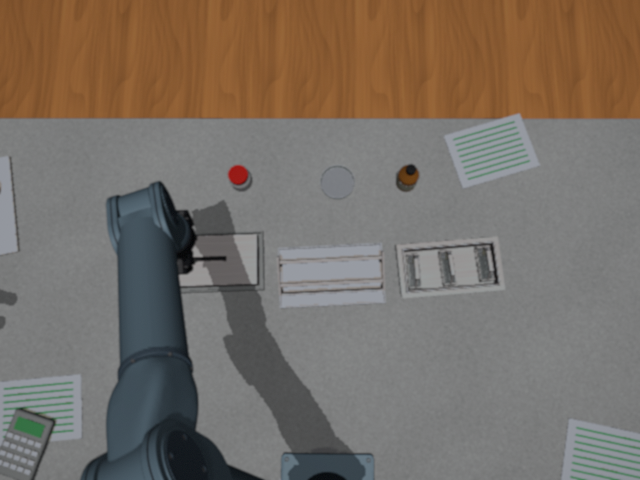

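The lid sits in its rest (200,260), clear of the rim. The trough holds exactly three carriers (columns 414, 446 and 484), so I'm heading to the nearest one.

Request:
carry_out --pt "0 -0.09 -1 0 -0.76" --pt "0 -0.09 -1 0 -0.76" --pt "0 -0.09 -1 0 -0.76" --pt "0 -0.09 -1 0 -0.76" --pt "0 -0.09 -1 0 -0.76" --pt "0 -0.09 -1 0 -0.76" --pt "0 -0.09 -1 0 -0.76" --pt "0 -0.09 -1 0 -0.76" --pt "0 -0.09 -1 0 -0.76" --pt "0 -0.09 -1 0 -0.76"

```text
t: 12.08
position: [0.5378, 0.044, 0.195]
orientation: [[0.665, 0.747, -0.0], [0.747, -0.665, -0.0], [-0.0, -0.0, -1.0]]
wrist_force: [0.9, -0.2, 0.3]
gripper_width: 0.503
gripper_force: 0.0
```

Request:
carry_out --pt "0 0 -1 0 -0.76" --pt "0 0 -1 0 -0.76" --pt "0 0 -1 0 -0.76" --pt "0 0 -1 0 -0.76" --pt "0 0 -1 0 -0.76" --pt "0 0 -1 0 -0.76" --pt "0 0 -1 0 -0.76" --pt "0 0 -1 0 -0.76" --pt "0 0 -1 0 -0.76" --pt "0 0 -1 0 -0.76"

```text
t: 12.92
position: [0.5376, -0.2061, 0.195]
orientation: [[0.997, 0.083, 0.0], [0.083, -0.997, -0.0], [0.0, 0.0, -1.0]]
wrist_force: [0.5, -0.6, 0.0]
gripper_width: 0.502
gripper_force: 0.0
```

Request:
carry_out --pt "0 0 -0.27 0 0" --pt "0 0 0 -1 0" --pt "0 0 0 -1 0" --pt "0 0 0 -1 0" --pt "0 0 0 -0.5 0" --pt "0 0 0 0 0" --pt "0 0 0 0 0"

```text
t: 13.5
position: [0.538, -0.211, 0.1077]
orientation: [[0.996, 0.089, -0.001], [0.089, -0.996, -0.0], [-0.001, 0.0, -1.0]]
wrist_force: [0.4, -0.9, 0.9]
gripper_width: 0.502
gripper_force: 0.0
```

Down to the bar, grip, lift.

Request:
carry_out --pt "0 0 0 -1 0" --pt "0 0 0 -0.8 0" --pt "0 0 0 -0.5 0" --pt "0 0 0 0 0" --pt "-1 0 0 0 0" --pt "-1 0 0 0 0" --pt "-1 0 0 0 0" --pt "-1 0 0 0 0" --pt "-1 0 0 0 0" --pt "-1 0 0 0 0" --newtons 60

```text
t: 14.33
position: [0.5392, -0.211, 0.0515]
orientation: [[0.996, 0.09, 0.002], [0.09, -0.996, -0.0], [0.002, 0.001, -1.0]]
wrist_force: [-0.8, 1.5, 6.7]
gripper_width: 0.106
gripper_force: 58.9
```

Request:
carry_out --pt "-1 0 0 0.5 0" --pt "-1 0 0 1 0" --pt "-1 0 0 1 0" --pt "-1 0 0 1 0" --pt "-1 0 0 1 0" --pt "-1 0 0 1 0" --pt "-1 0 0 0.8 0" --pt "-1 0 0 0.4 0" --pt "-1 0 0 0 0"

```text
t: 15.08
position: [0.5393, -0.2113, 0.2201]
orientation: [[0.996, 0.09, 0.004], [0.09, -0.996, -0.001], [0.004, 0.001, -1.0]]
wrist_force: [0.5, -0.4, -1.7]
gripper_width: 0.102
gripper_force: 58.7
```

Request:
carry_out --pt "-1 0 0.5 0 0" --pt "-1 -0.1 1 0 -0.06" --pt "-1 -0.1 1 0 -0.06" --pt "-1 -0.1 1 0 -0.06" --pt "-1 -0.1 1 0 -0.06" --pt "-1 -0.1 1 0 -0.06" --pt "-1 -0.1 1 0 -0.06" --pt "-1 -0.04 1 0 0" --pt "-1 0 1 0 0" --pt "-1 0 1 0 0"

```text
t: 15.92
position: [0.521, 0.0282, 0.2164]
orientation: [[0.999, 0.054, -0.002], [0.054, -0.999, -0.0], [-0.002, 0.0, -1.0]]
wrist_force: [0.2, -0.2, -1.1]
gripper_width: 0.107
gripper_force: 58.7
```

Request:
carry_out --pt "-1 0 0.8 0 0" --pt "-1 0 0.5 0 0" --pt "-1 0 0.2 0 0" --pt "-1 0 0 0 0" --pt "-1 0 0 -0.5 0" --pt "-1 0 0 -0.8 0" --pt "-1 0 0 -0.5 0" --pt "-1 0 0 0 0" --pt "-1 0 0 0 0"

```text
t: 16.67
position: [0.5216, 0.063, 0.1718]
orientation: [[0.999, 0.052, -0.002], [0.052, -0.999, -0.001], [-0.002, 0.001, -1.0]]
wrist_force: [-0.4, 0.1, -1.5]
gripper_width: 0.105
gripper_force: 58.6
```

Run:
```python
from h import *
o=bot.observe();print(o["position"],o["gripper_width"],o["gripper_force"],o["wrist_force"])
for n in("side","top"):
    p=bot.grab_frame(n);w=cloud(p);np.savez(f"{n}4.npz",w=w)
    if n=="side": cv2.imwrite("pics/c4.png",cv2.resize(p["frame"][130:310,210:390],None,fx=3.3,fy=3.3))
    print(n,rect(w,(.44,.62),(.03,.11),(.11,.15)))
    for r in bot.boxes_of(p,"carrier1"): print(round(r["p"],2),world(p,r["position"]))
```

```text
[0.52162924 0.0630128  0.171812  ] 0.1046168155222375 58.633421659469604 [-0.37491963  0.12552049 -1.49111444]
side (310, array([521. ,  62.9]), array([83.8, 37.7]), 1.5, np.float64(136.8))
0.85 [ 0.55545282 -0.38533777  0.03638073]
0.85 [0.52397777 0.05139805 0.15220867]
top (32, array([495.6,  55.9]), array([31.8, 19.3]), 1.3, np.float64(142.3))
0.96 [ 0.54503786 -0.29020867  0.02695988]
0.73 [ 0.5561914  -0.37772976  0.02679577]
0.4 [0.49052659 0.05176942 0.14505449]
```

View pics/c4.png

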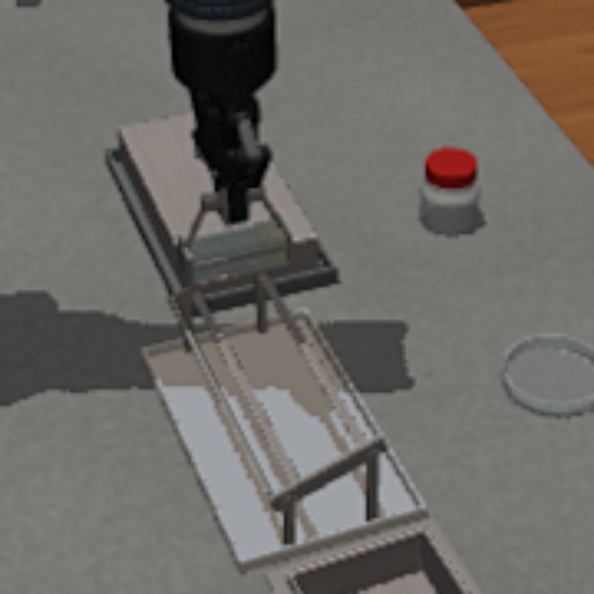

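The carrier hangs level at the rack's far end (235,250 in the crop), centred on the tool. Next I lower it onto the upper rail.

Request:
carry_out --pt "-1 0.07 0 -0.5 0" --pt "-1 0 0 -0.5 0" --pt "-1 0 0 -0.3 0" --pt "-1 0 0 -0.1 0" --pt "-1 0 0 -0.1 0" --pt "-1 0 0 -0.1 0" --pt "-1 0 0 0 0"

```text
t: 17.45
position: [0.5231, 0.064, 0.1338]
orientation: [[0.999, 0.053, -0.003], [0.053, -0.999, 0.002], [-0.002, -0.002, -1.0]]
wrist_force: [-10.1, 0.6, 19.4]
gripper_width: 0.101
gripper_force: 61.8
```

Request:
carry_out --pt "-1 0 0 0 0" --pt "-1 -0.07 0 -0.04 0" --pt "-1 -0.15 -0.01 -0.1 0" --pt "-1 -0.15 -0.01 -0.1 0" --pt "-1 -0.15 -0.01 -0.1 0" --pt "-1 0 0 0 0" --newtons 20

```text
t: 17.95
position: [0.5127, 0.0636, 0.1261]
orientation: [[0.999, 0.053, 0.004], [0.053, -0.999, 0.002], [0.004, -0.002, -1.0]]
wrist_force: [-5.3, -0.3, 20.1]
gripper_width: 0.103
gripper_force: 64.4
```

Request:
carry_out --pt "-1 -0.15 -0.01 -0.1 0" --pt "-1 -0.15 -0.01 -0.12 0" --pt "-1 0 0 0 0" --newtons 20

```text
t: 18.2
position: [0.5057, 0.0632, 0.1201]
orientation: [[0.999, 0.053, 0.005], [0.053, -0.999, 0.001], [0.005, -0.001, -1.0]]
wrist_force: [-0.7, -0.4, 10.8]
gripper_width: 0.106
gripper_force: 64.9
```

Run:
```python
from h import *
o=bot.observe();print(o["position"],o["gripper_width"],o["gripper_force"],o["wrist_force"])
p=bot.grab_frame("side");w=cloud(p);np.savez("s5.npz",w=w)
cv2.imwrite("pics/c5.png",cv2.resize(p["frame"][170:270,230:350],None,fx=5,fy=5))
```

```text
[0.5056999  0.06324791 0.12009823] 0.10567127949037589 64.88379120826721 [-0.70536378 -0.37868539 10.77697428]
```

View pics/c5.png

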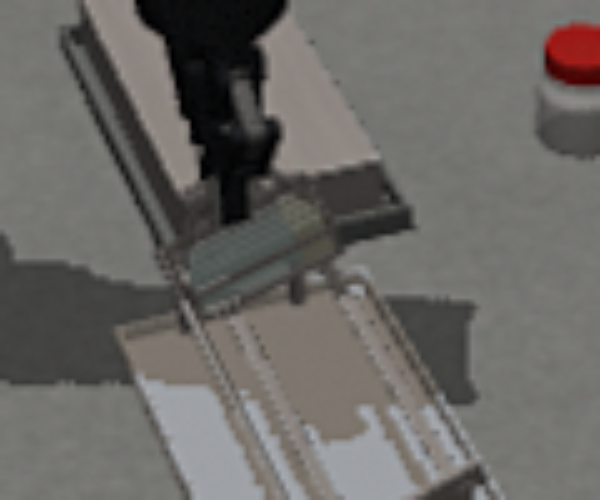

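The carrier has tilted to match the slope (260,240). I'll finish the last bit and release.

Request:
carry_out --pt "-1 -0.1 -0.01 -0.08 0" --pt "-1 0 0 0 0" --pt "-0.7 0 0 0 0" --pt "-0.4 0 0 0 0" --pt "-0.2 0 0 0 0" --pt "-0.2 0 0 0 0" --pt "-0.2 0 0 0.3 0" --pt "-0.2 0 0 1 0" --pt "-0.2 0 0 1 0" --pt "-0.2 0 0 1 0" --newtons 20

```text
t: 19.08
position: [0.5006, 0.0624, 0.2002]
orientation: [[0.999, 0.053, -0.001], [0.053, -0.999, -0.001], [-0.001, 0.001, -1.0]]
wrist_force: [-0.5, -0.6, -0.2]
gripper_width: 0.395
gripper_force: 0.0
```

```bash
cat >> h.py <<'E'
def slope(w,y0):
    "pose in the cradle frame of what lies on the rails near world y0: bar centre, angle"
    O=np.array([.529,-.006,.075]);a=np.radians(3.1);t=np.radians(20)
    R=np.array([[np.cos(a),-np.sin(a),0],[np.sin(a),np.cos(a),0],[0,0,1]])@np.array([[np.cos(t),0,-np.sin(t)],[0,1,0],[np.sin(t),0,np.cos(t)]])
    c=(w-O)@R; m=(abs(w[...,1]-y0)<.03)&(abs(c[...,0])<.06)
    b=c[m&(c[...,2]>.055)&(c[...,2]<.085)]; f=c[m&(c[...,2]>.015)&(c[...,2]<.04)]
    g=lambda q:(len(q),cv2.minAreaRect((q[:,:2]*1000).astype(np.float32)),np.round(np.percentile(q[:,2]*1000,95),1),np.round(np.polyfit(q[:,0],q[:,2],1),3))
    return "bar",g(b),"frame",g(f)
E
python3 - <<'E'
from h import *
o=bot.observe();print(o["position"],o["gripper_width"],o["gripper_force"],o["wrist_force"])
for n in("side","top"):
    p=bot.grab_frame(n);w=cloud(p);print(n,slope(w,.063))
    if n=="side":cv2.imwrite("pics/c6.png",cv2.resize(p["frame"][170:270,230:350],None,fx=5,fy=5))
E
```

```text
[0.50058523 0.0624362  0.20018913] 0.3952257138737942 0.0 [-0.4837495  -0.60406263 -0.20572828]
side ('bar', (113, ((-0.5417137145996094, 68.99573516845703), (13.422561645507812, 56.79851150512695), 88.6126937866211), np.float64(74.2), array([0.002, 0.068])), 'frame', (330, ((-0.20416641235351562, 69.32565307617188), (83.69388580322266, 36.07484436035156), 0.41425299644470215), np.float64(32.0), array([-0.001,  0.027])))Traceback (most recent call last):
  File "<stdin>", line 4, in <module>
  File "h.py", line 22, in slope
    return "bar",g(b),"frame",g(f)
                 ~^^^
  File "h.py", line 21, in <lambda>
    g=lambda q:(len(q),cv2.minAreaRect((q[:,:2]*1000).astype(np.float32)),np.round(np.percentile(q[:,2]*1000,95),1),np.round(np.polyfit(q[:,0],q[:,2],1),3))
                                                                                   ~~~~~~~~~~~~~^^^^^^^^^^^^^^^^
    return _quantile_unchecked(
        a, q, axis, out, overwrite_input, method, keepdims, weights)
    return _ureduce(a,
                    func=_quantile_ureduce_func,
    ...<5 lines>...
                    overwrite_input=overwrite_input,
                    method=method)
    r = func(a, **kwargs)
    result = _quantile(arr,
                       quantiles=q,
    ...<2 lines>...
                       out=out,
                       weights=wgt)
    slices_having_nans = np.isnan(arr[-1, ...])
                                  ~~~^^^^^^^^^
IndexError: index -1 is out of bounds for axis 0 with size 0
```

View pics/c6.png

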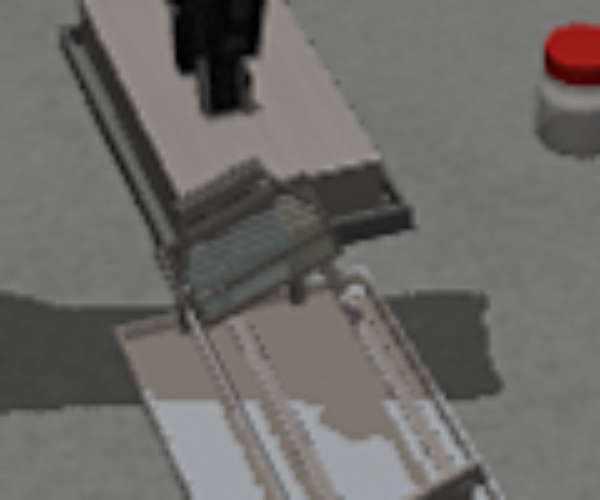

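Carrier 1 is seated flat: in the cradle frame x≈0, y≈69 mm, yaw 0.4°. I'll refine the other two bars from the stored clouds.

Run:
```python
from h import *
for n in("side","top"):
    p=bot.grab_frame(n);w=cloud(p)
    for y in(-.384,-.294):
        q=w[(abs(w[...,0]-.55)<.04)&(abs(w[...,1]-y)<.025)&(w[...,2]>.066)&(w[...,2]<.085)]
        v=cv2.fitLine((q[:,:2]*1000).astype(np.float32),cv2.DIST_HUBER,0,.01,.01).ravel()
        print(n,len(q),(q.max(0)+q.min(0))/2,np.median(q,0),np.degrees(np.arctan(v[1]/v[0])))
    print(rect(w,(.4,.66),(-.5,-.15),(.03,.05)))
```

```text
side 153 [ 0.5587366  -0.38460054  0.07257488] [ 0.55783415 -0.38580542  0.0746205 ] 4.7408442
side 136 [ 0.54745817 -0.29304977  0.07265444] [ 0.54639057 -0.29496092  0.07422453] 6.5541906
(2892, array([ 548.6, -295. ]), array([134.6, 253.9]), 95.1, np.float64(38.4))
top 101 [ 0.55729523 -0.38407944  0.07445301] [ 0.55647655 -0.38377235  0.07383514] 5.70738
top 97 [ 0.54694213 -0.29386901  0.0739492 ] [ 0.54616635 -0.2930948   0.07400649] 8.158925
(2112, array([ 547.2, -297.7]), array([132.7, 252.4]), 95.2, np.float64(38.0))
```

Request:
carry_out --pt "0 0.2 -1 0 0.08" --pt "0 0.2 -1 0 0.08" --pt "0 0.2 -1 0 0.08" --pt "0 0.2 -1 0 0.08" --pt "0 0.2 -1 0 0.08" --pt "0 0.2 -1 0 0.08" --pt "0 0.2 -1 0 0.08" --pt "0 0.2 -1 0 0.08" --pt "0 0.2 -1 0 0.11" --pt "0 0.06 -1 0 0"

```text
t: 20.12
position: [0.5472, -0.1879, 0.1976]
orientation: [[0.992, 0.129, -0.002], [0.129, -0.992, 0.001], [-0.002, -0.001, -1.0]]
wrist_force: [0.7, 1.2, -0.3]
gripper_width: 0.497
gripper_force: 0.0
```

Request:
carry_out --pt "0 0 -1 0 0" --pt "0 0 -1 0 0" --pt "0 0 -1 0 0" --pt "0 0 -1 0 0" --pt "0 0 -0.24 0 0" --pt "0 0 0 -0.8 0" --pt "0 0 0 -1 0" --pt "0 0 0 -1 0" --pt "0 0 0 -0.8 0" --pt "0 0 0 0 0"

```text
t: 20.95
position: [0.5446, -0.2902, 0.1039]
orientation: [[0.992, 0.129, -0.008], [0.129, -0.992, 0.005], [-0.007, -0.006, -1.0]]
wrist_force: [-0.9, 0.7, -0.2]
gripper_width: 0.497
gripper_force: 0.0
```

Request:
carry_out --pt "0 0 0 0 0" --pt "0 0 0 0 0"

```text
t: 21.12
position: [0.5478, -0.2933, 0.1097]
orientation: [[0.992, 0.129, 0.0], [0.129, -0.992, -0.0], [0.0, 0.0, -1.0]]
wrist_force: [0.2, -0.4, 0.5]
gripper_width: 0.502
gripper_force: 0.0
```

Request:
carry_out --pt "0 0 0 -1 0" --pt "0 0 0 -0.9 0" --pt "0 0 0 -0.5 0" --pt "0 0 0 0 0" --pt "-1 0 0 0 0" --pt "-1 0 0 0 0" --pt "-1 0 0 0 0" --pt "-1 0 0 0 0" --pt "-1 0 0 0 0" --pt "-1 0 0 0 0" --newtons 60

```text
t: 21.95
position: [0.5484, -0.2937, 0.0507]
orientation: [[0.992, 0.128, 0.002], [0.128, -0.992, -0.001], [0.002, 0.001, -1.0]]
wrist_force: [-0.9, 0.8, 7.5]
gripper_width: 0.1
gripper_force: 59.3
```

Request:
carry_out --pt "-1 0 0 0.5 0" --pt "-1 0 0 1 0" --pt "-1 0 0 1 0" --pt "-1 0 0 1 0" --pt "-1 0 0 1 0" --pt "-1 0 0 1 0" --pt "-1 0 0 0.8 0" --pt "-1 0 0 0.4 0" --pt "-1 0 0 0 0"

```text
t: 22.7
position: [0.5485, -0.294, 0.2194]
orientation: [[0.992, 0.128, 0.004], [0.128, -0.992, -0.002], [0.004, 0.002, -1.0]]
wrist_force: [0.8, -1.0, -1.5]
gripper_width: 0.103
gripper_force: 58.8
```

Request:
carry_out --pt "-1 0 0.5 0 0" --pt "-1 -0.1 1 0 -0.1" --pt "-1 -0.1 1 0 -0.1" --pt "-1 -0.1 1 0 -0.1" --pt "-1 -0.1 1 0 -0.1" --pt "-1 -0.1 1 0 -0.1" --pt "-1 -0.1 1 0 -0.1" --pt "-1 -0.1 1 0 -0.1" --pt "-1 -0.1 1 0 -0.05" --pt "-1 -0.05 1 0 0"

```text
t: 23.53
position: [0.5248, -0.0542, 0.2154]
orientation: [[0.999, 0.053, -0.002], [0.053, -0.999, 0.0], [-0.002, -0.0, -1.0]]
wrist_force: [-0.0, 0.2, -0.7]
gripper_width: 0.108
gripper_force: 58.7
```

Request:
carry_out --pt "-1 0 1 0 0" --pt "-1 0 0.7 0 0" --pt "-1 0 0.3 0 0" --pt "-1 0 0 0 0" --pt "-1 0 0 -0.5 0" --pt "-1 0 0 -0.9 0" --pt "-1 0 0 -0.5 0" --pt "-1 0 0 0 0" --pt "-1 0 0 0 0"

```text
t: 24.28
position: [0.5255, -0.0071, 0.1683]
orientation: [[0.999, 0.052, -0.002], [0.052, -0.999, -0.001], [-0.002, 0.001, -1.0]]
wrist_force: [0.0, 0.1, -1.3]
gripper_width: 0.101
gripper_force: 58.7
```

Run:
```python
from h import *
o=bot.observe();print(o["position"],o["gripper_width"],o["gripper_force"],o["wrist_force"])
p=bot.grab_frame("side");w=cloud(p)
for dz in(0,.01,.02):print(rect(w,(.44,.62),(-.04,.03),(.108+dz,.15)))
m=(abs(w[...,0]-.525)<.05)&(abs(w[...,1]+.006)<.03)&(w[...,2]>.1);print(np.nanmin(w[m][:,2]))
print(slope(w,.063))
```

```text
[ 0.52551317 -0.00710815  0.16831859] 0.10129069486331081 58.70266020298004 [ 4.19030388e-04  1.19339159e-01 -1.31612635e+00]
(461, array([525. ,  -8.6]), array([84.8, 35.6]), 1.7, np.float64(141.8))
(461, array([525. ,  -8.6]), array([84.8, 35.6]), 1.7, np.float64(141.8))
(362, array([525. ,  -8.6]), array([84.6, 35.6]), 1.7, np.float64(144.1))
0.11961397855690736
('bar', (100, ((-2.190359115600586, 70.24800872802734), (12.619107246398926, 53.40737533569336), 89.31896209716797), np.float64(73.7), array([0.082, 0.069])), 'frame', (116, ((-0.9054412841796875, 72.0167236328125), (82.76011657714844, 36.64540481567383), 0.7341483235359192), np.float64(32.6), array([0.022, 0.028])))
```

Request:
carry_out --pt "-1 0.06 0 -0.5 0" --pt "-1 0 0 -0.4 0" --pt "-1 0 0 -0.2 0" --pt "-1 0 0 -0.1 0" --pt "-1 0 0 -0.1 0" --pt "-1 0 0 -0.1 0" --pt "-1 0 0 0 0" --newtons 40

```text
t: 24.92
position: [0.5278, -0.0056, 0.1338]
orientation: [[0.999, 0.054, -0.0], [0.054, -0.999, -0.0], [-0.0, 0.0, -1.0]]
wrist_force: [0.1, 0.4, -1.7]
gripper_width: 0.105
gripper_force: 58.8
```

Not touching yet; step further.

Request:
carry_out --pt "-1 0 0 -0.06 0" --pt "-1 0 0 -0.06 0" --pt "-1 0 0 0 0" --newtons 20

```text
t: 25.17
position: [0.5276, -0.006, 0.1328]
orientation: [[0.999, 0.053, -0.0], [0.053, -0.999, 0.002], [-0.0, -0.002, -1.0]]
wrist_force: [-10.0, 0.3, 21.3]
gripper_width: 0.103
gripper_force: 62.0
```

Request:
carry_out --pt "-1 -0.07 0 -0.04 0" --pt "-1 -0.15 -0.01 -0.1 0" --pt "-1 -0.15 -0.01 -0.1 0" --pt "-1 -0.15 -0.01 -0.1 0" --pt "-1 -0.15 -0.01 -0.1 0" --pt "-1 -0.15 -0.01 -0.12 0" --pt "-1 -0.07 -0.01 -0.07 0" --pt "-1 0 0 0 0"

```text
t: 25.83
position: [0.5081, -0.007, 0.1171]
orientation: [[0.999, 0.054, 0.006], [0.054, -0.999, 0.001], [0.006, -0.001, -1.0]]
wrist_force: [-0.1, 1.2, 11.3]
gripper_width: 0.106
gripper_force: 65.9
```

Request:
carry_out --pt "-0.7 0 0 0 0" --pt "-0.4 0 0 0 0" --pt "-0.2 0 0 0 0" --pt "-0.2 0 0 0 0" --pt "-0.2 0 0 0.3 0" --pt "-0.2 0 0 1 0" --pt "-0.2 0 0 1 0" --pt "-0.2 0 0 1 0" --pt "-0.2 0 0 0 0"

```text
t: 26.58
position: [0.508, -0.0078, 0.202]
orientation: [[0.999, 0.053, 0.006], [0.053, -0.999, 0.001], [0.006, -0.0, -1.0]]
wrist_force: [0.9, 0.3, 0.1]
gripper_width: 0.405
gripper_force: 0.0
```

Run:
```python
from h import *
o=bot.observe();print(o["position"],o["gripper_width"],o["gripper_force"],o["wrist_force"])
p=bot.grab_frame("side");w=cloud(p)
print(slope(w,-.007));print(slope(w,.063))
print(rect(w,(.4,.66),(-.5,-.15),(.03,.05)))
q=w[(abs(w[...,0]-.557)<.04)&(abs(w[...,1]+.384)<.025)&(w[...,2]>.066)&(w[...,2]<.085)];print((q.max(0)+q.min(0))/2)
```

```text
[ 0.50804684 -0.00779468  0.20198334] 0.40537759124606393 0.0 [0.85673043 0.31709531 0.13694061]
('bar', (123, ((0.4779644012451172, 1.1762685775756836), (14.523150444030762, 55.54084014892578), 88.15282440185547), np.float64(74.0), array([0.026, 0.068])), 'frame', (368, ((0.8656387329101562, -0.13758468627929688), (84.3907699584961, 36.757442474365234), 2.026907444000244), np.float64(32.1), array([-0.002,  0.026])))
('bar', (95, ((-5.306024551391602, 69.02095031738281), (47.11005401611328, 13.687505722045898), 2.656202554702759), np.float64(73.8), array([0.099, 0.069])), 'frame', (275, ((-0.03757476806640625, 67.94853210449219), (85.37112426757812, 38.19837188720703), 3.715426445007324), np.float64(32.3), array([-0.003,  0.028])))
(2628, array([ 547.9, -295. ]), array([134.5, 254.8]), 94.9, np.float64(38.7))
[ 0.55874089 -0.38384103  0.07232274]
```

Second one is seated flat (x≈+0.7 mm, y≈0). Now the third.

Request:
carry_out --pt "0 0.2 -1 0 0.04" --pt "0 0.2 -1 0 0.04" --pt "0 0.2 -1 0 0.04" --pt "0 0.2 -1 0 0.04" --pt "0 0.2 -1 0 0.04" --pt "0 0.2 -1 0 0.04" --pt "0 0.2 -1 0 0.04" --pt "0 0.2 -1 0 0.04" --pt "0 0.2 -1 0 0.04" --pt "0 0.18 -1 0 0.03"

```text
t: 27.47
position: [0.5546, -0.2579, 0.1967]
orientation: [[0.996, 0.093, -0.002], [0.093, -0.996, 0.001], [-0.002, -0.001, -1.0]]
wrist_force: [0.2, 0.0, 0.4]
gripper_width: 0.501
gripper_force: 0.0
```

Request:
carry_out --pt "0 0 -1 0 0" --pt "0 0 -1 0 0" --pt "0 0 -1 0 0" --pt "0 0 -1 0 0" --pt "0 0 -0.8 0 0" --pt "0 0 -0.26 0 0" --pt "0 0 0 -0.8 0" --pt "0 0 0 -1 0" --pt "0 0 0 -1 0" --pt "0 0 0 -0.8 0"

```text
t: 28.3
position: [0.5545, -0.3817, 0.1051]
orientation: [[0.996, 0.093, -0.002], [0.093, -0.996, 0.002], [-0.002, -0.003, -1.0]]
wrist_force: [0.1, -0.7, -0.7]
gripper_width: 0.502
gripper_force: 0.0
```

Request:
carry_out --pt "0 0 0 0 0" --pt "0 0 0 0 0" --pt "0 0 0 0 0"

```text
t: 28.55
position: [0.5555, -0.3838, 0.1088]
orientation: [[0.996, 0.093, 0.001], [0.093, -0.996, -0.001], [0.001, 0.001, -1.0]]
wrist_force: [-0.2, -0.3, 1.1]
gripper_width: 0.5
gripper_force: 0.0
```

Request:
carry_out --pt "0 0.08 0 -1 0" --pt "0 0 0 -0.9 0" --pt "0 0 0 -0.46 0" --pt "0 0 0 0 0" --pt "-1 0 0 0 0" --pt "-1 0 0 0 0" --pt "-1 0 0 0 0" --pt "-1 0 0 0 0" --pt "-1 0 0 0 0" --pt "-1 0 0 0 0" --newtons 60

```text
t: 29.38
position: [0.558, -0.3844, 0.0507]
orientation: [[0.996, 0.093, 0.002], [0.093, -0.996, -0.001], [0.002, 0.002, -1.0]]
wrist_force: [-1.1, 0.7, 7.3]
gripper_width: 0.102
gripper_force: 59.4
```

Request:
carry_out --pt "-1 0 0 0.5 0" --pt "-1 0 0 1 0" --pt "-1 0 0 1 0" --pt "-1 0 0 1 0" --pt "-1 0 0 1 0" --pt "-1 0 0 1 0" --pt "-1 0 0 0.8 0" --pt "-1 0 0 0.4 0" --pt "-1 0 0 0 0"

```text
t: 30.13
position: [0.5578, -0.3847, 0.2194]
orientation: [[0.996, 0.092, 0.004], [0.092, -0.996, -0.002], [0.004, 0.003, -1.0]]
wrist_force: [-0.3, -0.0, -1.5]
gripper_width: 0.099
gripper_force: 58.8
```

Request:
carry_out --pt "-1 0 0.5 0 0" --pt "-1 -0.12 1 0 -0.05" --pt "-1 -0.12 1 0 -0.05" --pt "-1 -0.12 1 0 -0.05" --pt "-1 -0.12 1 0 -0.05" --pt "-1 -0.12 1 0 -0.05" --pt "-1 -0.12 1 0 -0.05" --pt "-1 -0.12 1 0 -0.05" --pt "-1 -0.12 1 0 -0.03" --pt "-1 -0.11 1 0 0"

```text
t: 30.97
position: [0.5286, -0.1434, 0.2146]
orientation: [[0.998, 0.055, -0.003], [0.055, -0.998, 0.001], [-0.003, -0.001, -1.0]]
wrist_force: [0.1, 1.0, -1.0]
gripper_width: 0.104
gripper_force: 58.7
```

Request:
carry_out --pt "-1 0 1 0 0" --pt "-1 0 1 0 0" --pt "-1 0 0.6 0 0" --pt "-1 0 0.25 0 0" --pt "-1 0 0 0 0" --pt "-1 0 0 -0.5 0" --pt "-1 0 0 -0.9 0" --pt "-1 0 0 -0.5 0" --pt "-1 0 0 0 0" --pt "-1 0 0 0 0"

```text
t: 31.8
position: [0.5294, -0.0761, 0.168]
orientation: [[0.999, 0.053, -0.002], [0.053, -0.999, -0.001], [-0.002, 0.001, -1.0]]
wrist_force: [-0.9, 0.6, -1.4]
gripper_width: 0.105
gripper_force: 58.7
```

Run:
```python
from h import *
o=bot.observe();print(o["position"],o["gripper_width"],o["gripper_force"],o["wrist_force"])
p=bot.grab_frame("side");w=cloud(p)
print(rect(w,(.44,.62),(-.11,-.045),(.115,.15)))
m=(abs(w[...,0]-.53)<.05)&(abs(w[...,1]+.076)<.03)&(w[...,2]>.1);print(np.nanmin(w[m][:,2]))
```

```text
[ 0.52936755 -0.07608585  0.16798927] 0.10531578352743715 58.69544327259064 [-0.91759556  0.59411683 -1.40883483]
(530, array([530.4, -77.2]), array([85.7, 35.5]), 1.9, np.float64(142.3))
0.11871967871693279
```

Request:
carry_out --pt "-1 0.05 0 -0.5 0" --pt "-1 0 0 -0.4 0" --pt "-1 0 0 -0.2 0" --pt "-1 0 0 -0.1 0" --pt "-1 0 0 -0.1 0" --pt "-1 0 0 -0.1 0" --pt "-1 0 0 -0.06 0" --pt "-1 0 0 -0.06 0" --pt "-1 0 0 0 0" --newtons 20

```text
t: 32.6
position: [0.5312, -0.0755, 0.1327]
orientation: [[0.999, 0.054, -0.0], [0.054, -0.999, 0.002], [-0.0, -0.002, -1.0]]
wrist_force: [-10.1, 1.8, 22.1]
gripper_width: 0.103
gripper_force: 62.1
```

Request:
carry_out --pt "-1 -0.07 0 -0.04 0" --pt "-1 -0.15 -0.01 -0.1 0" --pt "-1 -0.15 -0.01 -0.1 0" --pt "-1 -0.15 -0.01 -0.1 0" --pt "-1 -0.15 -0.01 -0.1 0" --pt "-1 -0.15 -0.01 -0.12 0" --pt "-1 -0.09 -0.01 -0.07 0" --pt "-1 0 0 0 0"

```text
t: 33.27
position: [0.5115, -0.0764, 0.1168]
orientation: [[0.998, 0.055, 0.006], [0.055, -0.998, 0.0], [0.006, 0.0, -1.0]]
wrist_force: [-0.2, 1.7, 10.3]
gripper_width: 0.105
gripper_force: 65.8
```

Request:
carry_out --pt "-0.7 0 0 0 0" --pt "-0.4 0 0 0 0" --pt "-0.2 0 0 0 0" --pt "-0.2 0 0 0 0" --pt "-0.2 0 0 0.3 0" --pt "-0.2 0 0 1 0" --pt "-0.2 0 0 1 0" --pt "-0.2 0 0 1 0" --pt "-0.2 0 0 1 0" --pt "-0.2 0 0 0 0"

```text
t: 34.1
position: [0.5112, -0.0774, 0.2269]
orientation: [[0.999, 0.054, 0.007], [0.054, -0.999, -0.0], [0.007, 0.0, -1.0]]
wrist_force: [1.2, -1.2, -0.1]
gripper_width: 0.398
gripper_force: 0.0
```

Run:
```python
from h import *
o=bot.observe();print(o["position"],o["gripper_width"],o["gripper_force"],o["wrist_force"])
for n in("side","top"):
    p=bot.grab_frame(n);w=cloud(p);cv2.imwrite(f"pics/{n}7.png",p["frame"])
    if n=="side":
        for y in(-.076,-.007): print(slope(w,y))
    print("trough",rect(w,(.4,.66),(-.5,-.15),(.03,.05)),"inside z",np.median(w[(abs(w[...,0]-.547)<.03)&(abs(w[...,1]+.297)<.09)][:,2]))
    print("rest",rect(w,(.44,.68),(.142,.48),(.012,.025)),"lid",rect(w,(.44,.68),(.135,.48),(.04,.056)),"handle",rect(w,(.5,.64),(.2,.42),(.066,.09)))
    for r in bot.boxes_of(p,"carrier1"): print(round(r["p"],2),world(p,r["position"]))
```

```text
[ 0.51118272 -0.07744028  0.22694222] 0.39829243527887365 0.0 [ 1.22277159 -1.24521755 -0.05416522]
('bar', (133, ((1.5696640014648438, -69.72074890136719), (57.15512466430664, 14.639787673950195), 3.6391382217407227), np.float64(74.2), array([0.012, 0.069])), 'frame', (401, ((1.7585868835449219, -70.03369140625), (83.7269515991211, 33.984161376953125), 0.19505620002746582), np.float64(31.7), array([0.003, 0.026])))
('bar', (122, ((1.5129985809326172, -0.1646733283996582), (55.327232360839844, 13.972626686096191), 1.169845461845398), np.float64(73.9), array([-0.021,  0.068])), 'frame', (323, ((0.9340057373046875, 0.2846183776855469), (83.91834259033203, 34.59043502807617), 0.277872771024704), np.float64(31.3), array([0.009, 0.027])))
trough (2315, array([ 548.1, -294.9]), array([133.9, 255. ]), 95.2, np.float64(39.0)) inside z 0.003561673781050434
rest (226, array([517.8, 269.1]), array([135.1, 300.5]), 122.1, np.float64(17.9)) lid (984, array([555.1, 294.6]), array([121. , 247.8]), 95.0, np.float64(50.0)) handle (80, array([559.7, 294.7]), array([ 10.1, 101.1]), 91.4, np.float64(77.1))
0.74 [ 0.52238891 -0.08248245  0.10168157]
0.59 [ 0.51473527 -0.00808649  0.10236225]
0.58 [0.51048512 0.06117856 0.10152632]
0.54 [0.76422129 0.21112265 0.04089669]
trough (1728, array([ 547.1, -298. ]), array([133.1, 251.8]), 95.2, np.float64(38.5)) inside z 0.0026639011992390937
rest (692, array([560.1, 295.6]), array([149.4, 267.5]), 92.5, np.float64(17.2)) lid (4648, array([559. , 294.5]), array([123.2, 241.9]), 92.1, np.float64(48.5)) handle (189, array([559.2, 294.1]), array([11.1, 99.9]), 92.2, np.float64(75.9))
0.77 [0.51414515 0.06272296 0.0977994 ]
0.45 [0.55622638 0.00351415 0.10604851]
```

View pics/side7.png

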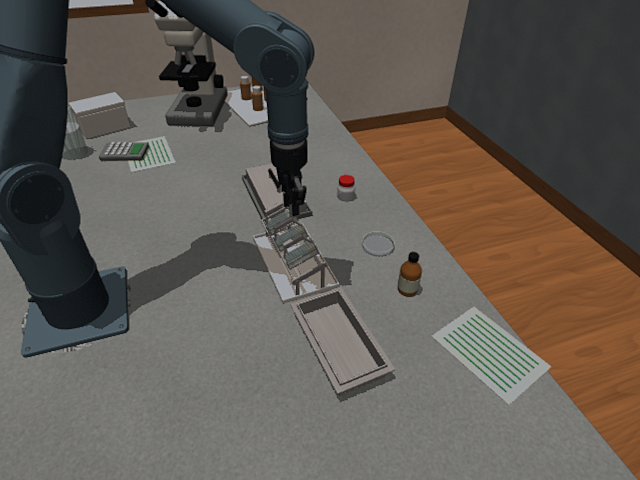

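All three carriers sit on the rack at about (280,212)–(310,260) and the trough at (345,335) is empty. The lid is still in its rest, so now I fetch it.

Request:
carry_out --pt "0 0.2 1 0 0.9" --pt "0 0.2 1 0 0.9" --pt "0 0.2 1 0 0.9" --pt "0 0.2 1 0 0.9" --pt "0 0.2 1 0 0.9" --pt "0 0.2 1 0 0.9" --pt "0 0.2 1 0 0.9" --pt "0 0.2 1 0 0.9" --pt "0 0.2 1 0 0.9" --pt "0 0.12 1 0 0.9"

```text
t: 35.13
position: [0.5562, 0.1746, 0.2211]
orientation: [[0.574, 0.819, -0.002], [0.819, -0.574, -0.001], [-0.002, -0.001, -1.0]]
wrist_force: [-0.4, -0.0, -0.2]
gripper_width: 0.501
gripper_force: 0.0
```

Request:
carry_out --pt "0 0 1 0 0.9" --pt "0 0 1 0 0.9" --pt "0 0 1 0 0.9" --pt "0 0 1 0 0.9" --pt "0 0 0.6 0 0.9" --pt "0 0 0.28 0 0.9" --pt "0 0 0 0 0.9" --pt "0 0 0 -0.5 0.25" --pt "0 0 0 -1 0" --pt "0 0 0 -1 0"

```text
t: 35.97
position: [0.5566, 0.2955, 0.1586]
orientation: [[-0.039, 0.999, -0.0], [0.999, 0.039, 0.0], [0.0, -0.0, -1.0]]
wrist_force: [0.0, -0.3, -0.1]
gripper_width: 0.501
gripper_force: 0.0
```

Request:
carry_out --pt "0 0 0 -0.5 0" --pt "0 0 0 0 0" --pt "0 0 0 0 0"

```text
t: 36.22
position: [0.5563, 0.2951, 0.1468]
orientation: [[-0.039, 0.999, -0.002], [0.999, 0.039, -0.001], [-0.001, -0.002, -1.0]]
wrist_force: [-1.0, 1.1, 0.1]
gripper_width: 0.501
gripper_force: 0.0
```

Run:
```python
from h import *
o=bot.observe();print(o["position"],o["orientation"][:2,1],o["gripper_width"])
for n in("side","top"):
    p=bot.grab_frame(n);w=cloud(p)
    print(n,"lid",rect(w,(.44,.68),(.135,.48),(.04,.056)),"handle",rect(w,(.5,.64),(.2,.42),(.066,.085)))
    print("rest",rect(w,(.44,.68),(.15,.48),(.012,.025)))
```

```text
[0.55631825 0.29513725 0.14677801] [0.99925155 0.03863975] 0.5012611320494359
side lid (1646, array([559.6, 296.3]), array([123.9, 246.9]), 92.7, np.float64(49.9)) handle (81, array([559.8, 296.2]), array([  9.4, 102.4]), 91.9, np.float64(77.1))
rest (253, array([561. , 296.1]), array([150.4, 271.9]), 92.7, np.float64(17.9))
top lid (2829, array([560.4, 266.1]), array([123.6, 184.3]), 92.2, np.float64(48.4)) handle (121, array([560.1, 277.8]), array([11.2, 64.4]), 91.1, np.float64(76.1))
rest (462, array([561.4, 261.6]), array([149. , 199.5]), 92.4, np.float64(17.5))
```

Request:
carry_out --pt "0 0.14 0 -1 0" --pt "0 0 0 -1 0" --pt "0 0 0 -1 0" --pt "0 0 0 -0.6 0" --pt "0 0 0 0 0" --pt "-1 0 0 0 0" --pt "-1 0 0 0 0" --pt "-1 0 0 0 0" --pt "-1 0 0 0 0" --pt "-1 0 0 0 0" --newtons 90

```text
t: 37.15
position: [0.5615, 0.2962, 0.0597]
orientation: [[-0.039, 0.999, 0.002], [0.999, 0.039, 0.002], [0.002, 0.003, -1.0]]
wrist_force: [-1.0, -1.0, 6.9]
gripper_width: 0.091
gripper_force: 88.5
```

Request:
carry_out --pt "-1 0 0 0.3 0" --pt "-1 0 0 0.7 0" --pt "-1 0 0 1 0" --pt "-1 0 0 1 0" --pt "-1 0 0 1 0" --pt "-1 0 0 1 0" --pt "-1 0 0 1 0" --pt "-1 0 0 1 0" --pt "-1 0 0 0.5 0" --pt "-1 0 0 0 0"

```text
t: 37.98
position: [0.5619, 0.2962, 0.2486]
orientation: [[-0.039, 0.999, 0.005], [0.999, 0.039, 0.003], [0.003, 0.005, -1.0]]
wrist_force: [1.2, -0.0, -4.2]
gripper_width: 0.094
gripper_force: 88.4
```

Request:
carry_out --pt "-1 0 -0.5 0 0" --pt "-1 0 -1 0 0" --pt "-1 0 -1 0 0" --pt "-1 0 -1 0 0" --pt "-1 0 -1 0 0" --pt "-1 0 -1 0 0" --pt "-1 0 -1 0 0" --pt "-1 0 -1 0 0" --pt "-1 0 -1 0 0" --pt "-1 0 -1 0 0"

```text
t: 38.82
position: [0.5582, 0.0557, 0.2429]
orientation: [[-0.038, 0.999, -0.004], [0.999, 0.038, -0.001], [-0.001, -0.004, -1.0]]
wrist_force: [0.3, -0.5, -3.6]
gripper_width: 0.087
gripper_force: 88.4
```

Request:
carry_out --pt "-1 -0.1 -1 0 0.1" --pt "-1 -0.1 -1 0 0.1" --pt "-1 -0.1 -1 0 0.1" --pt "-1 -0.1 -1 0 0.1" --pt "-1 -0.1 -1 0 0.1" --pt "-1 -0.09 -1 0 0" --pt "-1 0 -1 0 0" --pt "-1 0 -1 0 0" --pt "-1 0 -1 0 0" --pt "-1 0 -1 0 0"

```text
t: 39.65
position: [0.5431, -0.1934, 0.2428]
orientation: [[-0.088, 0.996, -0.004], [0.996, 0.088, 0.001], [0.001, -0.004, -1.0]]
wrist_force: [0.1, 0.6, -3.1]
gripper_width: 0.087
gripper_force: 88.4
```

Request:
carry_out --pt "-1 0 -1 0 0" --pt "-1 0 -1 0 0" --pt "-1 0 -1 0 0" --pt "-1 0 -0.8 0 0" --pt "-1 0 -0.4 0 0" --pt "-1 0 0 0 0" --pt "-1 0 0 -0.8 0" --pt "-1 0 0 -0.8 0" --pt "-1 0 0 0 0" --pt "-1 0 0 0 0"

```text
t: 40.48
position: [0.5447, -0.2947, 0.2037]
orientation: [[-0.09, 0.996, -0.003], [0.996, 0.09, 0.002], [0.003, -0.003, -1.0]]
wrist_force: [-0.2, 0.3, -3.1]
gripper_width: 0.09
gripper_force: 88.4
```

Run:
```python
from h import *
o=bot.observe();print(o["position"],o["orientation"][:2,1],o["gripper_width"],o["gripper_force"],o["wrist_force"])
for n in("side","top"):
    p=bot.grab_frame(n);w=cloud(p)
    print(n,"lid",rect(w,(.44,.66),(-.46,-.15),(.18,.21)),"handle",rect(w,(.5,.6),(-.4,-.2),(.215,.24)))
    print("trough",rect(w,(.4,.66),(-.5,-.15),(.03,.0465)))
```

```text
[ 0.54466853 -0.29469967  0.20366031] [0.99589805 0.09042895] 0.09048518228564073 88.4171462059021 [-0.1667294   0.33248294 -3.08571092]
side lid (4840, array([ 543.7, -294.8]), array([124.1, 242.5]), 95.2, np.float64(193.1)) handle (291, array([ 543.4, -296.2]), array([34.6, 97.4]), 111.4, np.float64(221.8))
trough (1467, array([ 547.6, -294.8]), array([133.8, 255.2]), 95.4, np.float64(38.8))
top lid (2280, array([ 544. , -296.7]), array([122.9, 241.3]), 95.3, np.float64(193.7)) handle (32, array([ 541.2, -253.9]), array([ 9.4, 15.6]), 110.1, np.float64(220.4))
trough (400, array([ 547.2, -295.9]), array([131.7, 248.5]), 95.6, np.float64(38.3))
```

Request:
carry_out --pt "-1 0.13 -0.03 -0.4 0" --pt "-1 0 0 -0.8 0" --pt "-1 0 0 -0.8 0" --pt "-1 0 0 -0.8 0" --pt "-1 0 0 -0.5 0" --pt "-1 0 0 -0.2 0" --pt "-1 0 0 0 0" --pt "-1 0 0 0 0" --pt "-1 0 0 0 0"

```text
t: 41.33
position: [0.5497, -0.2983, 0.1189]
orientation: [[-0.089, 0.996, 0.002], [0.996, 0.089, -0.001], [-0.001, 0.002, -1.0]]
wrist_force: [0.5, -0.2, -3.2]
gripper_width: 0.09
gripper_force: 88.4
```

Run:
```python
from h import *
o=bot.observe();print(o["position"],o["orientation"][:2,1],o["gripper_width"],o["wrist_force"])
for n in("side","top"):
    p=bot.grab_frame(n);w=cloud(p)
    print(n,"lid",rect(w,(.44,.66),(-.46,-.15),(.095,.115)))
    print("trough",rect(w,(.4,.66),(-.5,-.15),(.03,.042)))
```

```text
[ 0.54966904 -0.29826678  0.11887609] [0.99604121 0.08886971] 0.0901869936123778 [ 0.52477598 -0.18731764 -3.19947053]
side lid (4436, array([ 548.8, -298.6]), array([124.4, 243.7]), 95.2, np.float64(108.5))
trough (1047, array([ 547.8, -296. ]), array([133. , 251.6]), 95.2, np.float64(38.5))
top lid (1815, array([ 548.2, -299.7]), array([123.2, 242.1]), 95.0, np.float64(107.4))
trough (270, array([ 546.5, -296.2]), array([131.3, 248. ]), 95.0, np.float64(37.3))
```

Request:
carry_out --pt "-1 -0.05 0.1 0 0" --pt "-1 0 0 -0.2 0" --pt "-1 0 0 -0.2 0" --pt "-1 0 0 -0.2 0" --pt "-1 0 0 0 0" --pt "-1 0 0 0 0"

```text
t: 41.93
position: [0.5471, -0.295, 0.1019]
orientation: [[-0.089, 0.996, -0.001], [0.996, 0.089, 0.0], [0.0, -0.001, -1.0]]
wrist_force: [-0.0, 0.1, -3.1]
gripper_width: 0.087
gripper_force: 88.4
```

Request:
carry_out --pt "-1 0 0 -0.1 0" --pt "-1 0 0 -0.1 0" --pt "-1 0 0 -0.1 0" --pt "-1 0 0 0 0" --pt "-1 0 0 0 0"

```text
t: 42.35
position: [0.5474, -0.295, 0.0949]
orientation: [[-0.089, 0.996, -0.0], [0.996, 0.089, 0.0], [0.0, -0.0, -1.0]]
wrist_force: [0.4, 0.0, -3.5]
gripper_width: 0.094
gripper_force: 88.4
```

Request:
carry_out --pt "-1 0 0 -0.06 0" --pt "-1 0 0 -0.05 0" --pt "-1 0 0 0 0"

```text
t: 42.6
position: [0.5477, -0.2953, 0.0937]
orientation: [[-0.089, 0.996, 0.001], [0.996, 0.089, 0.0], [0.0, 0.001, -1.0]]
wrist_force: [-4.3, 2.6, 8.2]
gripper_width: 0.089
gripper_force: 90.1
```

Run:
```python
from h import *
for n in("side","top"):
    p=bot.grab_frame(n);w=cloud(p)
    print(n,"lid",rect(w,(.44,.66),(-.46,-.15),(.075,.092)))
    print("trough",rect(w,(.4,.66),(-.5,-.15),(.03,.042)))
```

```text
side lid (4168, array([ 547.1, -295.8]), array([124.2, 241.8]), 95.2, np.float64(83.4))
trough (524, array([ 547.8, -296. ]), array([133.4, 250.6]), 95.4, np.float64(38.6))
top lid (1649, array([ 546.9, -296.1]), array([118.7, 243.3]), 93.1, np.float64(82.5))
trough (139, array([ 497.4, -277.4]), array([279.8, 111.1]), 67.7, np.float64(37.4))
```

Seated: lid top is at the same height as at the start (83 mm), with contact force. I'll release and rise.

Request:
carry_out --pt "-0.7 0 0 0 0" --pt "-0.4 0 0 0 0" --pt "0 0 0 0 0" --pt "0 0 0 0 0" --pt "0 0 0 0.4 0" --pt "0 0 0 1 0" --pt "0 0 0 1 0" --pt "0 0 0 1 0" --pt "0 0 0 1 0" --pt "0 0 0 1 0"

```text
t: 43.53
position: [0.5474, -0.2953, 0.2293]
orientation: [[-0.089, 0.996, 0.001], [0.996, 0.089, -0.0], [-0.0, 0.0, -1.0]]
wrist_force: [0.5, -0.5, -0.5]
gripper_width: 0.498
gripper_force: 0.0
```

Request:
carry_out --pt "0 -0.4 0 0.8 0" --pt "0 -0.4 0 0.5 0" --pt "0 0 0 0 0" --pt "0 0 0 0 0" --pt "0 0 0 0 0"

```text
t: 43.95
position: [0.5277, -0.2945, 0.2591]
orientation: [[-0.089, 0.996, -0.001], [0.996, 0.089, 0.001], [0.001, -0.0, -1.0]]
wrist_force: [-0.4, 1.2, -0.2]
gripper_width: 0.502
gripper_force: 0.0
```

Run:
```python
from h import *
o=bot.observe();print(o["t"],o["position"],o["gripper_width"])
for n in("side","top"):
    p=bot.grab_frame(n);w=cloud(p);cv2.imwrite(f"pics/{n}9.png",p["frame"])
    print(n,"lid",rect(w,(.44,.66),(-.46,-.15),(.075,.092)),"trough",rect(w,(.4,.66),(-.5,-.15),(.03,.042)))
    print("rest",rect(w,(.44,.68),(.142,.48),(.012,.025)))
    try:
        for y in(-.077,-.007,.063): print(slope(w,y))
    except Exception as e: print(e)
    for t in"amber_bottle specimen_cup petri_dish".split(): print(t,[(round(r["p"],2),np.round(world(p,r["position"]),3)) for r in bot.boxes_of(p,t)[:1]])
```

```text
43.95 [ 0.52767329 -0.29451526  0.2590869 ] 0.5016070352006529
side lid (5210, array([ 546.8, -294.5]), array([123.6, 244.1]), 95.0, np.float64(83.4)) trough (512, array([ 548. , -295.3]), array([133.4, 252.6]), 95.1, np.float64(38.5))
rest (325, array([561. , 296.5]), array([149.7, 271.3]), 92.4, np.float64(17.5))
('bar', (114, ((-3.5957183837890625, -68.5716552734375), (46.94075393676758, 14.985747337341309), 2.9879212379455566), np.float64(73.8), array([0.072, 0.069])), 'frame', (293, ((0.7875595092773438, -70.38926696777344), (35.58765411376953, 84.25804138183594), 86.984375), np.float64(31.4), array([0.003, 0.027])))
('bar', (120, ((0.9922351837158203, 0.9107537269592285), (54.35747146606445, 14.054521560668945), 2.4857499599456787), np.float64(74.3), array([-0.017,  0.069])), 'frame', (247, ((0.8574104309082031, -0.8625164031982422), (33.6823616027832, 83.82868194580078), 89.9738540649414), np.float64(31.6), array([0.012, 0.028])))
('bar', (115, ((-1.1281299591064453, 70.12065887451172), (58.14706802368164, 13.680429458618164), 1.5884523391723633), np.float64(74.2), array([-0.0
[... 989 characters left out ...]
769531), np.float64(75.5), array([-0.084,  0.071])), 'frame', (200, ((-2.6285018920898438, -0.47150421142578125), (90.52754974365234, 31.704172134399414), 0.029871145263314247), np.float64(33.5), array([0.024, 0.026])))
('bar', (103, ((0.6288127899169922, 69.76617431640625), (9.400118827819824, 54.02095413208008), 86.88521575927734), np.float64(75.5), array([-0.05 ,  0.071])), 'frame', (234, ((-2.7774429321289062, 71.22805786132812), (35.864830017089844, 88.60282135009766), 87.26920318603516), np.float64(34.2), array([0.031, 0.025])))
amber_bottle [(0.66, array([ 0.755, -0.19 ,  0.082]))]
specimen_cup [(0.72, array([0.763, 0.226, 0.065]))]
petri_dish [(0.72, array([ 0.769, -0.022,  0.003]))]
```

View pics/side9.png

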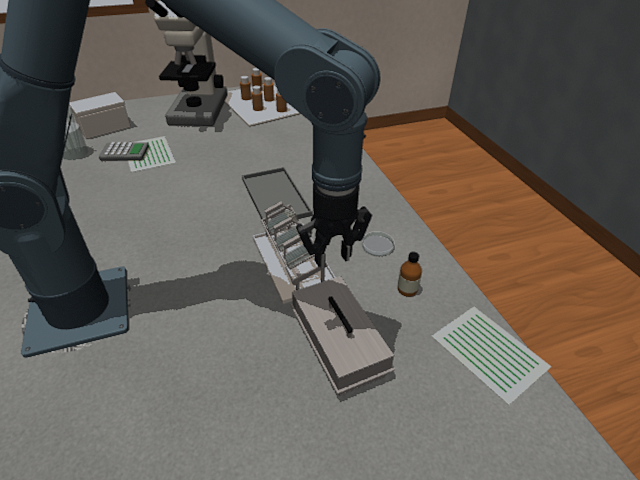

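The trough is closed (340,330), the carriers sit flat on the rack (~290,235), the rest is empty and the bystanders haven't moved.

```bash
python3 -c "
from bench import bot
print(bot.sign_off())"
```

```text
the job is handed in; nothing more can be done
None
```

The job is handed in: all three slide carriers in the trough now lie flat and square across both rails of the drain rack, the lid is back fully home on the trough, and the bottle, cup and dish were left alone; the sign-off call returned no verdict.

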